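# Lay down the ratchet neck rest

## Task

The guitar neck rest on this repair bench is propped up on its ratchet. Without gripping anything, press down the pawl's thumb tab with a fingertip until the pawl flips back and stays out of the teeth, then push the arm of the rest gently down, without slamming or forcing it, until it lies level on its stop. Leave the pawl flipped back, do not lift the arm, and do not disturb the loose things around the stand.

Things in the scene. Friction and masses are not known exactly. Their poses are not given: they have to be found in the camera images.
- stand: Fixed stand: plywood board 360 x 100 x 12 mm with two grey cheek plates (outer faces 47 mm apart, 104 mm high at the hinge). Origin on the bench right below the arm's hinge; x runs along the board towards the arm's free end, y is parallel to both pivots, z up. Board spans x -160 to 200, y -50 to 50 mm. A fixed stop post under the arm at x = 105 mm is 88 mm high.
- rest_hinge (a point): Hinge axis of the rest arm (parallel to the stand's y), 92 mm above the bench, midway between the cheek plates. Around it the arm carries a steel ratchet drum of radius 37 mm over the teeth, coarse saw teeth on its upper side and on the side facing away from the arm.
- rest (a joint): Angle of the rest arm, rad: 0 = level on its stop (end of travel), positive = raised; starts at about 0.55 to 0.95. Stiff hinge: stays where left; with the pawl free it needs about 4 N down at the saddle. With the pawl in the teeth it may sink up to one tooth (0.33) and is then blocked. Faster than 2.5 rad/s downward is slamming; above 1.02 is lifting.
- saddle (a point): Centre of the top face of the neck saddle at the arm's free end: cork, 56 mm along the arm by 66 mm across, between two wooden lips 8 mm higher. In the arm's own frame it lies 145 mm out from the hinge and 24 mm above the hinge line: 116 mm above the bench when level. The arm is an aluminium bar 24 mm wide, 8 mm thick, its end 175 mm from the hinge.
- pawl_pivot (a point): Pivot axis of the pawl (parallel to the stand's y), 44.5 mm above the bench, 47 mm from the arm's hinge towards the stand's -x. The pawl is an upright steel lever with a nose in the teeth and on top a brass cylinder (26 mm diameter, 40 mm long, lying across) as a weight, 101 mm from the pivot; flipped back, the weight hangs about 85 mm to -x of the hinge, its top 152 mm above the bench.
- pawl (a joint): Angle of the pawl, rad: 0 = nose fully in the teeth, 0.65 = flipped back on its stop; grows as the tab is pressed down. Over-centre by its weight: starts between 0 and about 0.1; let go before about 0.25 it falls back into the teeth, beyond that it falls on by itself to 0.65 and stays there.
- tab (a point): Centre of the upper face of the pawl's thumb tab, a steel plate 46 mm (along x) by 30 mm, 4 mm thick, on the stand's -x side. With the pawl engaged it lies 58 mm from the pivot towards -x and 71 mm above it (115 mm above the bench), outer end tilted up 20 degrees. Pressing takes under 2 N. It turns about the pivot, down and outwards, 50 mm down in all; after 20 mm the pawl is over the centre.
- sanding_block: Bystander: wooden sanding block 95 x 45 x 30 mm, loose on the bench beside the stand. Origin at the centre of its underside.
- spool: Bystander: grey spool, diameter 54 mm, 50 mm high, standing. Origin at the centre of its underside.
- screwdriver: Bystander: screwdriver lying on the bench, 170 mm long, black handle 26 mm thick. Origin at the middle, on the bench.
- jar: Bystander: small closed jar, diameter 48 mm, 62 mm high, standing. Origin at the centre of its underside.

How it is judged (in metres and radians):
On the way, in this order (a step that is already met when the one before it is completed fails the run):
1. the pawl is flipped back out of the teeth while the arm is still up (value of joint pawl above 0.45 rad and value of joint rest above 0.12 rad), for 0.2 s.
2. the arm is pushed down level (value of joint rest below 0.06 rad and value of joint pawl above 0.45 rad), for 0.2 s.
At the end, for the whole second after the job is handed in: The arm lies level (within 0.06 rad of its stop) and at rest, the pawl is still flipped back (beyond 0.45 rad of 0.65), and every bystander is within 20 mm of where it stood (all of step 2 and velocity of joint rest between -0.05 and 0.05 rad/s and distance of each of sanding_block, spool, screwdriver, jar from where it was at the start of the episode below 0.02 m); the robot touches nothing.
It fails at once if a bystander was pushed or lifted more than 20 mm (distance of any of sanding_block, spool, screwdriver, jar from where it was at the start of the episode above 0.02 m).
It fails at once if the arm was slammed down (faster than 2.5 rad/s) (velocity of joint rest below -2.5 rad/s).
It fails at once if the stand, its arm or its pawl was squeezed or forced with over 90 N (contact force between the fingers and stand above 90 N).
It fails at once if the arm was lifted instead of pushed down (raised beyond 1.02 rad) (value of joint rest above 1.02 rad).
It also fails if it takes over 48 s, if anything falls off the work surface, if the arm or the gripper's body presses on something with over 40 N, if the wrist force passes 120 N, or if a joint passes its speed limit or range.

## Robot

A 6-joint arm with a two-finger parallel gripper is mounted at the origin on the work surface. World frame = base frame: x ahead of the robot, y to its left, z up, the work surface at z = 0. Lengths are in mm, angles in rad, forces in N, time in s.
With the tool pointing down it reaches from about 350 to 775 mm from the base axis. Payload 7.3 kg.
Tool frame: the origin (TCP) lies midway between the tips of the shut fingers; the grasp point (between the pads) lies 19 mm behind it; z points along the fingers, y is the line along which they close (so a half turn about z gives the same grasp; the last joint's range is limited). The gripper opens to 92 mm and grips with 3 to 60 N. Pads are 19 mm wide; open, the fingers measure 130 mm over their backs; the gripper's body (75 mm by 190 mm) begins 47 mm behind the grasp point.
Start: joints at [-1.36, 0.342, 1.524, -0, 1.275, -0.146], TCP at [183.394, -491.947, 226.741] pointing down, gripper open.
Joint ranges: [-2.53, 2.53], [-0.77, 2.02], [0.04, 2.7], [-1, 4.14], [0.28, 2.66], [-3.11, 3.11]. Speed limits (rad/s): [2.57, 2.57, 3.14, 3.14, 3.14, 3.14].

## Interface

Orientations are given as [roll, pitch, yaw] about the fixed x, y, z axes, in that order (R = Rz(yaw) Ry(pitch) Rx(roll)).
In Python, from workcell import manip, snapshot, camera_info gives the robot as it stands. The module is installed in compiled form; this text tells all that it offers.
- The arm moves only by the tool jog_arm, never from a script. Its argument "motion" is a list of rows, each a list of 3 entries, a list of its own where there are three numbers: the shift along the world's x, y, z in mm, then the turn, a rotation vector about the world's x, y, z in degrees, then the closure, from -1 (fully open) to 1 (shut). In form: [[[x, y, z], [ax, ay, az], hand], ...]. A call has exactly 5 rows; each row shifts and turns the commanded pose from where the row before left it; what a row does not reach is not made up. A row lasts 1/10 s, in which the tool goes at most 50 mm and 8.59 degrees, less where a joint would pass 70% of its speed; a pose out of reach is approached as far as the arm can. A call is refused whole if a number of a shift passes 50 or a number of a turn 8.59, either way. A call with a gripper value outside its range is refused whole. The fingers move at their own pace and stop on an object; "newtons" is the grip in N (left out, the last holds). Time passes only in rows, so rows that do not move let the fingers close, or fill a call up. It gives the time, the measured TCP pose, the force, the opening and the grip force at its end, in the units of the state.
- manip.get_state(): the state, without advancing time (a new reading comes with each control period).
- snapshot(name): name is "scene" or "side" or "wrist"; returns the picture (400x640x3 uint8, red, green, blue); there is no depth.
- camera_info(name): a dict with "vfov" (degrees; the focal length in pixels is half the picture's height over the tangent of half this angle, whatever the lens; pixels are square), "cx", "cy" (the principal point, pixels), "pose" (4x4, takes a point from camera to world coordinates); the wrist camera has in their place "hand_eye" (4x4, takes a point from camera to tool coordinates, whose origin is the TCP and whose axes are the flange's). Camera axes: x right, y down, z forward; pixel columns grow to the right and rows downward; lengths in mm; the calibration is good to about 2 mm. A picture is of the moment at which its call begins: read the wrist's pose just before it. camera_info takes no time and is no camera call.
- manip.sign_off(): hands the job in; it is judged then, once.
The state is a dict: "time_s": time; "q": joint angles; "qd": joint speeds; "tau": joint torques, N m; "tcp_pos": TCP position; "tcp_rot": TCP orientation; "force": force on the tool from outside, world axes, zero at the start; "moment": the same for the moment, N m; "gripper_width": finger opening in mm; "grip_force": force on a finger pad.
Only numpy, scipy, OpenCV 4.12 (cv2) and the standard library are available. Lean on these libraries where they do the work, as an engineer would, in place of code of your own. Each camera call takes 0.05 s, during which the arm holds its last target. There are 200 camera calls.

## Working session

There is one attempt and no reset: what is moved stays moved. The work goes in short steps, Python scripts to look and compute and a tool call to move; the robot and the scene stay as the last step left them, time stands still between calls to the robot, and variables do not carry over. Pictures are saved under pics/ and viewed, at most 10 in all, crops included, and the job is handed in when it is done.

Besides the shell and the picture viewer there is one more tool, called after ">>>" as name(argument=value, ...), one argument or row to a line, values as JSON. jog_arm: Moves the arm, as the interface text tells. Its arguments: {"type":"object","properties":{"motion":{"type":"array"},"newtons":{"type":"number"}},"required":["motion"]}

```bash
mkdir -p pics; python3 - <<'E'
from workcell import manip,snapshot,camera_info
import cv2,numpy as np
for n in("scene","side"):
    cv2.imwrite(f"pics/{n}0.png",snapshot(n)[:,:,::-1])
    c=camera_info(n);print(n,c["vfov"],c["cx"],c["cy"],np.round(c["pose"],3).tolist())
print({k:np.round(v,3).tolist() for k,v in manip.get_state().items()}); print(np.round(camera_info("wrist")["hand_eye"],3).tolist())
E
```

```text
scene 53.49668366312134 316.2125696766354 199.65927775080138 [[0.096, 0.842, -0.531, 903.959], [0.995, -0.079, 0.054, -13.556], [0.003, -0.534, -0.846, 639.564], [0.0, 0.0, 0.0, 1.0]]
side 43.36799688525156 318.1476970277134 191.13839979399006 [[-0.941, -0.142, 0.307, 306.202], [-0.337, 0.462, -0.82, 661.897], [-0.026, -0.875, -0.483, 506.014], [0.0, 0.0, 0.0, 1.0]]
{'time_s': 0.1, 'q': [-1.36, 0.343, 1.525, -0.0, 1.275, -0.146], 'qd': [-0.0, -0.0, -0.001, 0.0, -0.001, -0.001], 'tau': [0.001, -43.201, -24.469, 0.072, 0.053, -0.0], 'tcp_pos': [183.318, -491.569, 226.125], 'tcp_rot': [-3.14, -0.0, 0.357], 'force': [-1.201, 1.014, 0.288], 'moment': [0.04, 0.013, 0.008], 'grip_force': 0.0, 'gripper_width': 91.596}
[[-0.001, -0.954, -0.301, 81.381], [1.0, -0.001, 0.001, -1.198], [-0.001, -0.301, 0.954, -157.626], [0.0, 0.0, 0.0, 1.0]]
```

View pics/scene0.png

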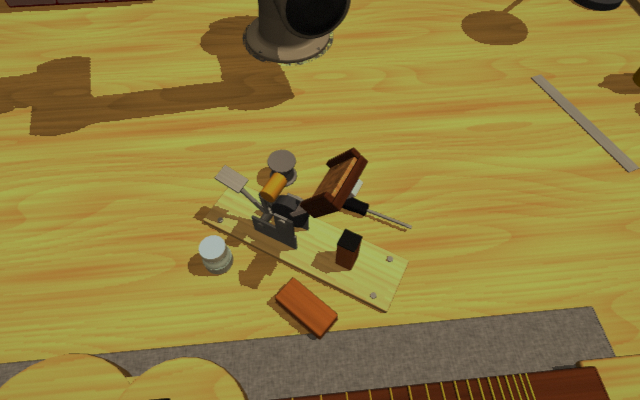

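View pics/side0.png

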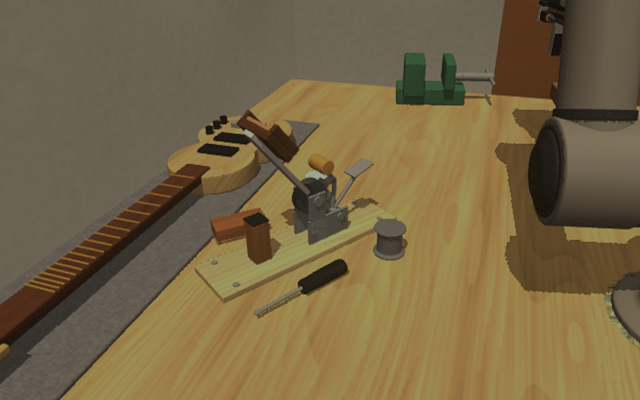

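The scene view shows the board with corners near (408,262), (388,309) and (205,222), the tab at (232,179) and the saddle at about (340,182). In the side view the tab is at (358,169), the brass weight at (321,163) and the board corners at (225,298) and (197,268).

```bash
cat >h.py <<'E'
from workcell import manip,snapshot,camera_info
import cv2,numpy as np
def cam(n):
    c=camera_info(n);return c,200/np.tan(np.radians(c["vfov"])/2)
def ray(n,p):
    c,f=cam(n);T=np.array(c["pose"]);d=T[:3,:3]@[(p[0]-c["cx"])/f,(p[1]-c["cy"])/f,1];return T[:3,3],d/np.linalg.norm(d)
def plane(n,p,z):
    o,d=ray(n,p);return o+d*(z-o[2])/d[2]
def tri(p,q):
    a,d=ray("scene",p);b,e=ray("side",q);s=np.linalg.lstsq(np.c_[d,-e],b-a,rcond=None)[0]
    u,v=a+d*s[0],b+e*s[1];return (u+v)/2,np.linalg.norm(u-v)
def proj(n,P):
    c,f=cam(n);T=np.linalg.inv(c["pose"]);v=T[:3,:3]@P+T[:3,3];return np.round([c["cx"]+f*v[0]/v[2],c["cy"]+f*v[1]/v[2]],1)
E
python3 - <<'E'
from h import *
np.set_printoptions(precision=1,suppress=True)
A,B,C=[plane("scene",p,12) for p in((408,261),(388,308),(205,221))]
print(A,B,C,np.linalg.norm(A-B),np.linalg.norm(B-C))
print("side",plane("side",(225,297),12),plane("side",(197,267),12))
x=B-C;x/=np.linalg.norm(x);y=np.array([-x[1],x[0],0]);yaw=np.arctan2(x[1],x[0])
# side sign of y: A relative to B
print("yaw",yaw,(A-B)@y)
O=(A+B)/2-200*x;O[2]=0;print("O",O)
S=lambda a,b,c:O+a*x+b*y+np.array([0,0,c])
for nm,P in(("tab",S(-105,0,115)),("hinge",S(0,0,92)),("C",S(-160,-50,12)),("D",S(-160,50,12)),("post",S(105,0,88))):print(nm,P,proj("scene",P),proj("side",P))
for t in(.55,.65,.75,.85,.95):
    P=S(145*np.cos(t)-24*np.sin(t),0,92+145*np.sin(t)+24*np.cos(t));print(t,P,proj("scene",P),proj("side",P))
print("tab tri",tri((232,179),(358,169)))
m=cv2.imread("pics/scene0.png")[130:350,180:440];n=cv2.imread("pics/side0.png")[90:310,180:440]
cv2.imwrite("pics/z.png",np.hstack([cv2.resize(m,None,fx=1.53,fy=2.0),cv2.resize(n,None,fx=1.53,fy=2.0)]))
E
```

```text
[647.6 170.2  12. ] [724.1 120.7  12. ] [ 536.3 -178.3   12. ] 91.10346845273315 353.0457327895539
side [643.  169.3  12. ] [722.1 118.7  12. ]
yaw 1.00993109091841 91.09540865649893
O [579.5 -23.9   0. ]
tab [ 523.6 -112.9  115. ] [231.4 179.6] [355.8 164.8]
hinge [579.5 -23.9  92. ] [289.3 212.1] [309.1 195.1]
C [ 536.7 -186.    12. ] [200.7 221.5] [359.1 195.1]
D [ 452.  -132.8   12. ] [231.2 181. ] [395.3 215.1]
post [635.3  65.   88. ] [349.1 239.8] [256.2 218.7]
0.55 [638.6  70.1 188.3] [358.8 207.8] [246.9 162.3]
0.65 [633.2  61.5 198.9] [352.4 200.7] [252.1 153.8]
0.75 [627.2  52.  208.4] [345.1 193.5] [258.  145.8]
0.85 [620.8  41.8 216.8] [337.  186.4] [264.5 138.5]
0.95 [614.   30.9 223.9] [328.2 179.5] [271.4 131.8]
tab tri (array([ 518.7, -112.6,  108.3]), np.float64(2.069365628813202))
```

View pics/z.png

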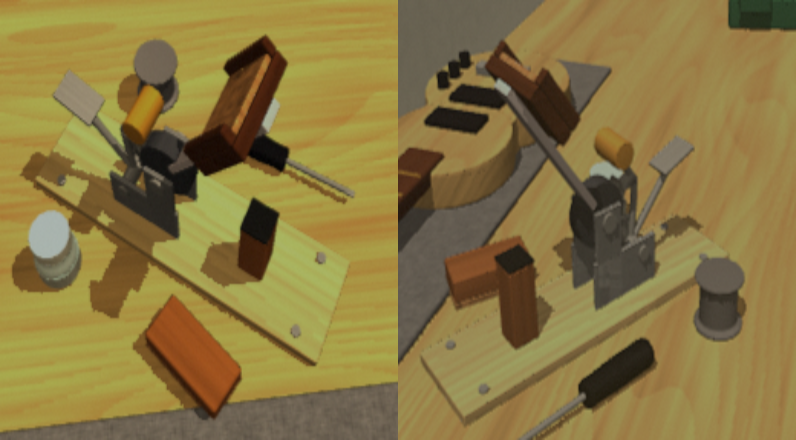

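The crop puts the board's lower-right corner nearer (387,311). The post top is at about (350,235) and the cork centre at about (332,187), so the rest is at roughly 0.9 rad. The measured tab matches the predicted position within a few mm. I'll shut the fingers on the way and hover near the tab.

>>> jog_arm(
  motion=[
    [[22,25,-2],[0,0,2.5],1],
    [[22,25,-2],[0,0,2.5],1],
    [[22,25,-2],[0,0,2.5],1],
    [[22,25,-2],[0,0,2.5],1],
    [[22,25,-2],[0,0,2.5],1],
  ],
  newtons=10,
)

```text
time_s: 0.6
tcp_pos: [294.0, -365.7, 216.4]
tcp_rot: [-3.141, -0.0, 0.576]
force: [0.7, -1.0, -0.6]
gripper_width: 56.4
grip_force: 0.0
```

>>> jog_arm(
  motion=[
    [[22,25,-2],[0,0,2.5],1],
    [[22,25,-2],[0,0,2.5],1],
    [[22,25,-2],[0,0,2.5],1],
    [[22,25,-2],[0,0,2.5],1],
    [[22,25,-2],[0,0,2.5],1],
  ],
)

```text
time_s: 1.1
tcp_pos: [404.0, -240.7, 206.4]
tcp_rot: [-3.141, 0.0, 0.795]
force: [0.6, -0.3, -0.2]
gripper_width: 16.7
grip_force: 0.0
```

>>> jog_arm(
  motion=[
    [[20,22,-2],[0,0,2.5],1],
    [[20,22,-2],[0,0,2.5],1],
    [[18,20,-2],[0,0,2.5],1],
    [[18,20,-2],[0,0,2.5],1],
    [[15,20,-2],[0,0,2.5],1],
  ],
)

```text
time_s: 1.6
tcp_pos: [495.0, -136.9, 196.3]
tcp_rot: [-3.141, 0.0, 1.013]
force: [1.0, -0.0, 1.6]
gripper_width: 0.4
grip_force: 0.0
```

```bash
python3 - <<'E'
from h import *
np.set_printoptions(precision=2,suppress=True)
A,B,C=[plane("scene",p,12) for p in((408.5,261),(387,310.5),(204.8,220))]
print(A,B,C,np.linalg.norm(A-B),np.linalg.norm(B-C))
x=B-C;print("yaw",np.arctan2(x[1],x[0]))
print("post",plane("scene",(350,235.5),88),"cork",tri((332,187),(271,136)))
s=manip.get_state();print(s["tcp_pos"],s["tcp_rot"],s["time_s"],s["gripper_width"])
cv2.imwrite("pics/w1.png",snapshot("wrist")[:,:,::-1])
E
```

```text
[647.7 171.   12. ] [727.92 118.31  12.  ] [ 534.2  -178.76   12.  ] 95.973235917733 354.6551029573705
yaw 0.9929475880464984
post [628.09  67.37  88.  ] cork (array([617.2 ,  33.66, 215.96]), np.float64(6.796624230686166))
[ 495.02 -136.9   196.27] [-3.14  0.    1.01] 1.6 0.4117641301785546
```

View pics/w1.png

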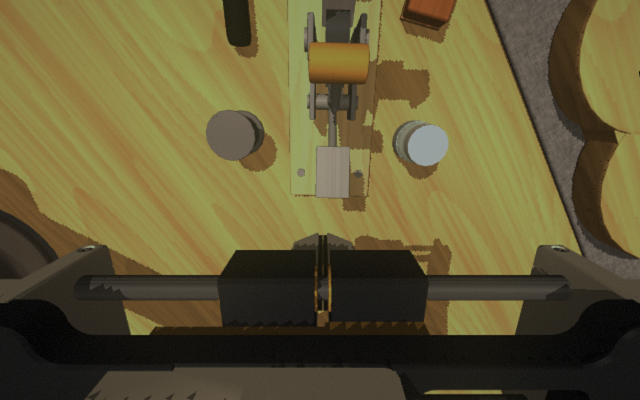

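The wrist view shows the tab centred at (333,171), the weight at (338,63) and the board edges near vertical, so the yaw is right. The fingertips are at about (322,240). I'll cast the tab centre onto z≈112.

```bash
cat >>h.py <<'E'
from scipy.spatial.transform import Rotation
def wplane(p,z):
    s=manip.get_state();c,f=cam("wrist");H=np.array(c["hand_eye"]);R=Rotation.from_euler("xyz",s["tcp_rot"]).as_matrix()
    d=R@H[:3,:3]@[(p[0]-c["cx"])/f,(p[1]-c["cy"])/f,1];o=R@H[:3,3]+s["tcp_pos"];return o+d*(z-o[2])/d[2]
E
python3 - <<'E'
from h import *
np.set_printoptions(precision=1,suppress=True)
for n,p,z in(("tab",(333,171),112),("tab",(333,171),108),("weight",(338,63),152),("tabL",(316,171),112),("tabR",(350,171),112),("brdL",(292,195),12),("brdR",(366,197),12)):print(n,wplane(p,z))
E
```

```text
tab [ 521.  -110.4  112. ]
tab [ 520.7 -111.1  108. ]
weight [564.2 -42.3 152. ]
tabL [ 508.2 -102.4  112. ]
tabR [ 533.8 -118.3  112. ]
brdL [ 452.6 -128.6   12. ]
brdR [ 532.4 -181.1   12. ]
```

>>> jog_arm(
  motion=[
    [[5,5,0],[7.0,-4.5,0],1],
    [[5,5,0],[7.0,-4.5,0],1],
    [[5,5,0],[7.0,-4.5,0],1],
    [[5,5,-20],[0,0,0],1],
    [[5,5,-25],[0,0,0],1],
  ],
)

```text
time_s: 2.15
tcp_pos: [519.4, -114.5, 151.5]
tcp_rot: [3.134, -0.436, 1.01]
force: [0.8, 0.5, 0.1]
gripper_width: 0.5
grip_force: 0.0
```

>>> jog_arm(
  motion=[
    [[0,0,-12],[0,0,0],1],
    [[0,0,-8],[0,0,0],1],
    [[0,0,-6],[0,0,0],1],
    [[0,0,-4],[0,0,0],1],
    [[0,0,-3],[0,0,0],1],
  ],
)

```text
time_s: 2.65
tcp_pos: [519.6, -113.1, 119.0]
tcp_rot: [3.135, -0.436, 1.013]
force: [0.6, -0.4, 0.4]
gripper_width: 0.2
grip_force: 0.2
```

>>> jog_arm(
  motion=[
    [[-2,-3,-5],[0,0,0],1],
    [[-2,-3,-5],[0,0,0],1],
    [[-2,-3,-5],[0,0,0],1],
    [[-2,-3,-5],[0,0,0],1],
    [[0,0,0],[0,0,0],1],
  ],
)

```text
time_s: 3.15
tcp_pos: [510.8, -125.2, 97.9]
tcp_rot: [3.138, -0.436, 1.011]
force: [0.4, 0.0, -0.1]
gripper_width: 0.5
grip_force: 0.0
```

>>> jog_arm(
  motion=[
    [[-1,-2,-5],[0,0,0],1],
    [[-1,-2,-5],[0,0,0],1],
    [[-1,-2,-5],[0,0,0],1],
    [[0,0,-3],[0,0,0],1],
    [[0,0,0],[0,0,0],1],
  ],
)

```text
time_s: 3.65
tcp_pos: [508.2, -130.8, 80.2]
tcp_rot: [3.137, -0.436, 1.012]
force: [-0.7, -0.3, 0.1]
gripper_width: 0.8
grip_force: 0.0
```

```bash
python3 - <<'E'
from h import *
a=snapshot("side")[90:290,200:440,::-1];b=snapshot("scene")[120:320,180:420,::-1]
cv2.imwrite("pics/p1.png",cv2.resize(np.hstack([b,a]),None,fx=1.66,fy=1.66))
E
```

```text
(no output)
```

View pics/p1.png

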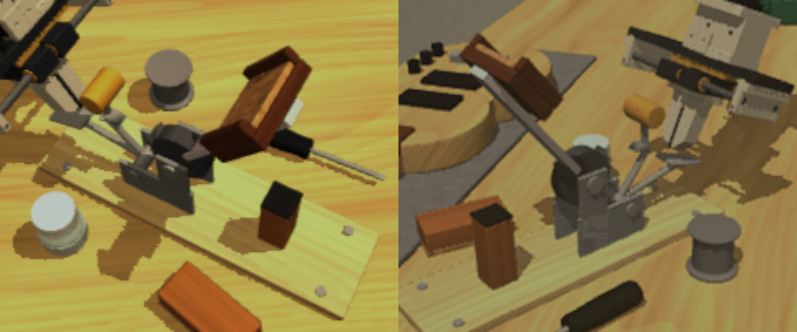

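The pawl has flipped back: the weight is at (100,90) in the left half, moved over towards the fingers. The rest arm is still up and the bystanders haven't moved. I'll retreat along the tool axis, then go up and over to the saddle.

>>> jog_arm(
  motion=[
    [[-4,-7,18],[0,0,0],1],
    [[-5,-8,25],[0,0,0],1],
    [[-5,-8,30],[0,0,0],1],
    [[-5,-8,40],[0,0,0],1],
    [[0,0,45],[0,0,0],1],
  ],
)

```text
time_s: 4.25
tcp_pos: [488.5, -162.4, 239.8]
tcp_rot: [3.138, -0.435, 1.011]
force: [1.9, -0.9, -0.3]
gripper_width: 0.2
grip_force: 0.0
```

>>> jog_arm(
  motion=[
    [[0,0,40],[0,0,0],1],
    [[15,20,10],[0,0,0],1],
    [[20,30,0],[0,0,0],1],
    [[20,30,0],[0,0,0],1],
    [[20,30,0],[0,0,0],1],
  ],
)

```text
time_s: 4.75
tcp_pos: [565.0, -50.8, 289.3]
tcp_rot: [3.135, -0.436, 1.013]
force: [-0.0, -1.1, -0.1]
gripper_width: 0.4
grip_force: 0.0
```

>>> jog_arm(
  motion=[
    [[20,30,0],[0,0,0],1],
    [[15,25,0],[0,0,0],1],
    [[10,15,0],[0,0,0],1],
    [[4,9,0],[0,0,0],1],
    [[0,0,0],[0,0,0],1],
  ],
)

```text
time_s: 5.25
tcp_pos: [613.3, 28.1, 288.7]
tcp_rot: [3.136, -0.436, 1.014]
force: [0.3, 0.5, 0.1]
gripper_width: 0.6
grip_force: 0.0
```

```bash
python3 - <<'E'
from h import *
a=snapshot("side")[60:260,200:440,::-1];b=snapshot("scene")[90:290,200:440,::-1]
cv2.imwrite("pics/p2.png",cv2.resize(np.hstack([b,a]),None,fx=1.66,fy=1.66))
O=np.array([579.3,-22,0]);x=np.array([.546,.838,0])
for t in(.7,.75,.8,.85,.9,.95):
    P=O+x*(145*np.cos(t)-24*np.sin(t))+np.array([0,0,92+145*np.sin(t)+24*np.cos(t)]);print(t,P,proj("scene",P),proj("side",P))
E
```

```text
0.7 [631.41072739  57.97946805 203.76777714] [349.9 197.7] [254. 150.]
0.75 [628.29561344  53.19839572 208.39815306] [346.1 194.1] [257.  146.1]
0.8 [625.05803596  48.22936655 212.7375942 ] [342.2 190.5] [260.2 142.3]
0.85 [621.70608723  43.08480055 216.77525425] [338.1 186.9] [263.6 138.7]
0.9 [618.24814536  37.77755644 220.50104113] [333.8 183.3] [267.  135.3]
0.95 [614.69285342  32.32089957 223.90564234] [329.3 179.9] [270.6 132.1]
```

View pics/p2.png

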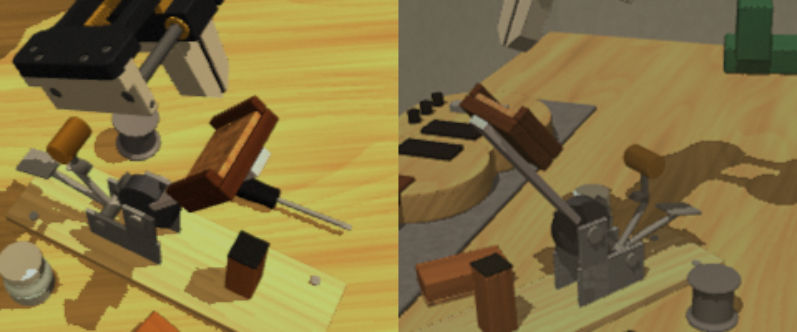

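The pawl stays back, with the weight at (70,140) in the left half and the arm still at about 0.9 rad. The fingers hang above the saddle, so I'll descend to contact.

>>> jog_arm(
  motion=[
    [[0,0,-20],[0,0,0],1],
    [[0,0,-20],[0,0,0],1],
    [[0,0,-12],[0,0,0],1],
    [[0,0,-6],[0,0,0],1],
    [[0,0,-3],[0,0,0],1],
  ],
)

```text
time_s: 5.85
tcp_pos: [613.4, 26.5, 227.6]
tcp_rot: [3.136, -0.436, 1.012]
force: [-0.1, -0.2, 0.2]
gripper_width: 0.6
grip_force: 0.0
```

>>> jog_arm(
  motion=[
    [[0,0,-3],[0,0,0],1],
    [[0,0,-3],[0,0,0],1],
    [[0,0,-3],[0,0,0],1],
    [[0,0,-3],[0,0,0],1],
    [[0,0,0],[0,0,0],1],
  ],
)

```text
time_s: 6.35
tcp_pos: [614.2, 26.8, 217.0]
tcp_rot: [3.133, -0.437, 1.013]
force: [-0.9, -0.7, 3.9]
gripper_width: 0.3
grip_force: 1.7
```

Contact at z≈217 with 4 N, as expected for about 0.92 rad. I'll follow the arc down at about 0.5 rad/s.

>>> jog_arm(
  motion=[
    [[4,6,-5],[0,0,0],1],
    [[4,6,-5],[0,0,0],1],
    [[3,5,-4.5],[0,0,0],1],
    [[3,5,-4.5],[0,0,0],1],
    [[3,4.5,-5],[0,0,0],1],
  ],
)

```text
time_s: 6.85
tcp_pos: [631.8, 53.7, 193.4]
tcp_rot: [3.132, -0.438, 1.014]
force: [0.3, -1.6, 5.9]
gripper_width: 0.6
grip_force: 2.5
```

>>> jog_arm(
  motion=[
    [[3,4.5,-5],[0,0,0],1],
    [[2.5,4,-5.5],[0,0,0],1],
    [[2.5,4,-5.5],[0,0,0],1],
    [[2.5,3.5,-6],[0,0,0],1],
    [[2,3.5,-6],[0,0,0],1],
  ],
)

```text
time_s: 7.35
tcp_pos: [644.4, 73.1, 164.9]
tcp_rot: [3.132, -0.437, 1.013]
force: [1.5, -1.7, 6.0]
gripper_width: 0.7
grip_force: 2.6
```

>>> jog_arm(
  motion=[
    [[2,3,-5],[0,0,0],1],
    [[2,3,-5],[0,0,0],1],
    [[1.5,2.5,-5.5],[0,0,0],1],
    [[1.5,2.5,-5.5],[0,0,0],1],
    [[1,1.5,-6],[0,0,0],1],
  ],
)

```text
time_s: 7.85
tcp_pos: [651.2, 85.7, 136.4]
tcp_rot: [3.136, -0.436, 1.012]
force: [2.3, -3.0, 4.2]
gripper_width: 0.7
grip_force: 2.2
```

>>> jog_arm(
  motion=[
    [[1,1.5,-6],[0,0,0],1],
    [[1,1,-5],[0,0,0],1],
    [[0,0,-4],[0,0,0],1],
    [[0,0,-2],[0,0,0],1],
    [[0,0,0],[0,0,0],1],
  ],
)

```text
time_s: 8.35
tcp_pos: [653.1, 88.8, 119.9]
tcp_rot: [3.136, -0.437, 1.013]
force: [2.7, 2.3, 4.2]
gripper_width: 0.3
grip_force: 2.0
```

Not hard on the stop yet (4 N is hinge friction), so I'll go down gently in small steps.

>>> jog_arm(
  motion=[
    [[0,0,-1],[0,0,0],1],
    [[0,0,-1],[0,0,0],1],
    [[0,0,-1],[0,0,0],1],
    [[0,0,0],[0,0,0],1],
    [[0,0,0],[0,0,0],1],
  ],
)

```text
time_s: 8.85
tcp_pos: [653.5, 88.9, 119.2]
tcp_rot: [3.134, -0.439, 1.014]
force: [-1.1, -0.2, 16.5]
gripper_width: 0.3
grip_force: 8.0
```

The force rose to 16 N with no further descent, so the arm is on its stop. I'll back off and check.

>>> jog_arm(
  motion=[
    [[0,0,3],[0,0,0],1],
    [[0,0,6],[0,0,0],1],
    [[0,0,20],[0,0,0],1],
    [[0,0,40],[0,0,0],1],
    [[0,0,50],[0,0,0],1],
  ],
)

```text
time_s: 9.35
tcp_pos: [650.6, 88.2, 233.6]
tcp_rot: [-3.139, -0.432, 1.009]
force: [1.1, -0.0, 0.2]
gripper_width: 0.5
grip_force: 0.0
```

>>> jog_arm(
  motion=[
    [[-10,0,50],[0,0,0],1],
    [[-20,0,20],[0,0,0],1],
    [[0,0,0],[0,0,0],1],
    [[0,0,0],[0,0,0],1],
    [[0,0,0],[0,0,0],1],
  ],
)

```text
time_s: 9.85
tcp_pos: [622.6, 88.1, 302.3]
tcp_rot: [3.14, -0.434, 1.011]
force: [-0.9, -0.4, -0.2]
gripper_width: 0.3
grip_force: 0.0
```

```bash
python3 - <<'E'
from h import *
a=snapshot("side")[100:300,190:430,::-1];b=snapshot("scene")[140:340,190:430,::-1]
cv2.imwrite("pics/p3.png",cv2.resize(np.hstack([b,a]),None,fx=1.66,fy=1.66))
s=manip.get_state();print(s["tcp_pos"],s["force"])
E
```

```text
[622.8481181   88.08359401 302.51463808] [-0.64820038 -0.47992624  0.38774956]
```

View pics/p3.png

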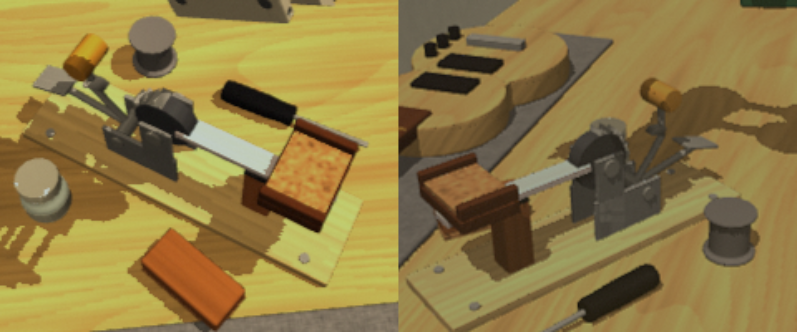

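The arm lies level on its post, with the cork at (310,175) in the left half. The pawl is flipped back, with its weight at (85,57). The bystanders are where they were and the robot is clear.

```bash
python3 -c "
from workcell import manip
print(manip.sign_off())"
```

```text
the job is handed in; nothing more can be done
None
```

The job is handed in at about 10 s of the 48 s allowed: the last picture shows the pawl flipped back, the arm level on its stop, the loose things in place and the robot clear, but sign-off returned no verdict.

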